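# Latch a dish tray in the inspection stand and pull-test it

## Robot

A 6-joint arm with a two-finger parallel gripper is mounted at the origin on the work surface. World frame = base frame: x ahead of the robot, y to its left, z up, the work surface at z = 0. Lengths are in m, angles in rad, forces in N, time in s.
With the tool pointing down it reaches from about 0.3 to 0.95 m from the base axis. Payload 3.1 kg.
Tool frame: the origin (TCP) lies on the centre line of the jaws, within the pads' length; the fingertips stand 8 mm ahead of it and the grasp point (between the pads) lies 11 mm behind it (ctrl.tip_reach is the distance from the TCP to the fingertips, in m); z points along the fingers, y is the direction in which the jaws open and shut (so a half turn about z gives the same grasp; the last joint's range is limited). The gripper opens to 85 mm and grips with 20 to 120 N. Pads are 22 mm wide; open, the fingers measure 114 mm over their backs; the gripper's body (76 mm by 85 mm) begins 54 mm behind the grasp point. The pads swing forward as they close: fully open they stand 13 mm farther back than shut.
Start: joints at [-1.255, 0.308, 1.634, -0, 1.2, -0.07], TCP at [0.235, -0.579, 0.239] pointing down, gripper open.
Joint ranges: [-3.06, 3.06], [-0.79, 1.96], [0.05, 2.63], [-1.19, 4.34], [0.05, 2.64], [-2.94, 2.94]. Speed limits (rad/s): [2.79, 2.79, 3.14, 3.14, 3.14, 3.14].

## Interface

Orientations are given as a unit quaternion [x, y, z, w].
In Python, from plant import ctrl, optics, regions_of, tip_of gives the robot as it stands. The module is installed in compiled form; this text tells all that it offers.
- The arm moves only by the shell command python3 -m handwheel 'ROWS' [FORCE]. ROWS is JSON, a list of rows, each a list of 3 entries, a list of its own where there are three numbers: the opening, from -1 (shut) to 1 (fully open), so that 0 is half open, then the shift along the tool's x, y, z in m, then the turn, a rotation vector about the tool's x, y, z in rad. In form: [[jaw, [x, y, z], [ax, ay, az]], ...]. A call has exactly 5 rows; each row is the pose to reach, as a shift and turn from the pose commanded when the call began, along the tool's axes at that moment; what a row does not reach only later rows make up. A row lasts 1/10 s, in which the tool goes at most 50 mm and 8.59 degrees, less where a joint would pass 70% of its speed; a pose out of reach is approached as far as the arm can. A call with a gripper value outside its range is refused whole. The fingers move at their own pace and stop on an object; FORCE is the grip in N (left out, the last holds). Time passes only in rows, so rows that repeat a pose let the fingers close, or fill a call up. It gives the time, the measured TCP pose, the force and the opening at its end, in the units of the state.
- ctrl.observe(): the state, without advancing time (a new reading comes with each control period).
- optics.get_image(name): name is "scene" or "top"; returns the picture (480x640x3 uint8, red, green, blue); there is no depth.
- optics.camera_model(name): a dict with "camera_matrix" (3x3 intrinsics, pixels), "rvec" (rotation vector, rad) and "tvec" (3), from world to camera coordinates, as OpenCV has them. Camera axes: x right, y down, z forward; pixel columns grow to the right and rows downward; lengths in m; the calibration is good to about 2 mm. A picture is of the moment at which its call begins. camera_model takes no time and is no camera call.
- ctrl.job_done(): hands the job in, once; it reports no verdict.
Trained networks look in the newest picture that a camera, given by its name, has taken for a name from the list of things; names that differ only in an ending like _2 or _b are one class to them, and where a whole thing is asked for, a point or a joint stands for the part that bears it (a point fixed in the world has none). Each returns a list of dicts, best first, with "conf" (0 to 1); they miss things now and then, are a little off and sometimes report something else, mostly with a low value. They report only what shows in the picture. A call takes as long as a camera call. They do not tell look-alikes from the thing itself.
- regions_of(camera, name): "mask" (480x640 bool, what is visible of it).
- tip_of(camera, name): "location" ([x, y, z] in m, in world coordinates, good to about 4 mm: a listed point, or the origin of a listed thing).
The state is a dict: "time_s": time; "joint_positions": joint angles; "joint_velocities": joint speeds; "tau": joint torques, N m; "position": TCP position; "orientation": TCP orientation; "contact_force": force on the tool from outside, world axes, zero at the start; "torque": the same for the moment, N m; "opening": opening from 0.0 (shut) to 1.0 (fully open).
Only numpy, scipy, OpenCV 4.12 (cv2) and the standard library are available. Lean on these libraries where they do the work, as an engineer would, in place of code of your own. Each camera call takes 0.05 s, during which the arm holds its last target. There are 200 camera calls.

## Task

Push the dish tray up the ramp of the inspection stand until the spring latch drops in behind its ridge and it stands against the top stop. Then, by its handle, tug the tray straight back down the ramp with about 12 N for a good second (never more than 16 N) to prove that the latch holds it, and leave it latched, let go and at rest up at the stop. Leave the flask, the jar and the stack of dishes alone.

Things in the scene. Friction and masses are not known exactly. Their poses are not given: they have to be found in the camera images.
- stand: Aluminium ramp fixed on dark legs, 390 mm long, 130 mm wide, rising 12 degrees towards the robot's left. Origin on the ramp's surface, on its centre line, 55 mm above the bench; x uphill along the surface, y across, z square to the surface. Two guides 100 mm apart and 12 mm high run its whole length (x -200 to 190 mm), so the tray can only slide along it.
- gate: Fixed upper end of the ramp: dark stop block and side cheeks with the latch, and a magnifier above. Its place along the ramp varies. Origin on the ramp's surface, x uphill along it, z square to it; the tray is fully home when its frame coincides with this one (its nose then meets the stop at x = 115 mm). Two magnifier posts at x = 30, y = +-68 mm.
- lamp (a point): Middle of the lower front edge of the magnifier's white lamp bar (28 x 150 x 40 mm, the glass is behind it); axes as gate. It hangs 88 mm over the ramp and, with the tray home, 31 mm uphill of handle, so an upright gripper would hit it: lean the gripper back in line with the handle.
- tray: White plastic dish tray, 130 x 94 x 10 mm, about 0.2 kg, a clear dish of pink medium (90 mm wide, 15 mm high) fixed on it; starts loose low on the ramp. Origin at the centre of its underside, x uphill along the ramp, z square to it. A tongue 40 mm wide, 8 mm thick runs from x = 65 to the nose at 115 mm, where it has an upright ridge with a round front (x 107 to 115 mm, top at z = 16 mm).
- handle (a point): Place to pinch the tray's grey handle, across y; axes as tray, there at x = -66, z = 39 mm. The handle is a bar 22 mm by 14 mm (across y), 54 mm long, from its foot at x = -52, z = 10 mm leaning back (to -x) 25 degrees from the tray's z, so 37 degrees from vertical on the ramp.
- catch (a joint): Spring carriage in the gate that carries the latch; metres, 0 at rest, grows as a latched tray is tugged down the ramp (up to 0.012). It starts to give at 3 N, then 1 mm for each further 2.5 N; the tray's friction on the ramp (1 to 3 N) comes on top of this in the hand.
- latch (a joint): Steel latch arm 40 mm long, hinged on the carriage 24 mm above the ramp, pointing uphill and down; radians, 0 when down, rising as the tray's ridge is pushed under it. That takes about 4 to 10 N and can feel like a stop, 30 to 3 mm before the real one; then the arm drops behind the ridge with about 2 mm of play and holds by itself.
- flask: Conical glass flask, 80 mm wide, 125 mm high, standing beside the ramp. Origin under its centre.
- jar: Amber jar, 60 mm wide, 90 mm high, standing beside the ramp. Origin under its centre.
- dishes: Stack of three dishes, 90 mm wide, 47 mm high, standing beside the ramp. Origin under its centre.
There are look-alikes about, which are no part of the job. There is more than one size of the tray; the one meant has the size given above.

How it is judged:
On the way, in this order (a step that is already met when the one before it is completed fails the run):
1. the tray is up at the stop (within 3 mm) with the latch down behind its ridge (x of tray in the frame of gate above -0.003 m and value of joint latch below 0.05 rad and value of joint catch below 0.0008 m), for 0.2 s.
2. the latched tray is tugged down the ramp by the fingers so that the catch carriage gives 1.2 to 5.5 mm (spring force 6 to 17 N) for half a second (value of joint catch between 0.0012 and 0.0055 m and x of tray in the frame of gate below -0.0025 m and contact force between the fingers and tray above 0.5 N), for 0.5 s.
At the end, for the whole second after the job is handed in: The tray lies flat on the ramp (within 4 mm) within 3.5 mm of the stop, latch down behind its ridge, carriage back (within 1 mm), at rest and let go (x of tray in the frame of gate above -0.0035 m and z of tray in the frame of gate between -0.004 and 0.004 m and value of joint latch below 0.05 rad and value of joint catch below 0.001 m and linear speed of tray below 0.01 m/s); the robot touches nothing.
It fails at once if the tray is tugged too hard: the catch carriage gives more than 5.5 mm (about 17 N) (value of joint catch above 0.0055 m).
It fails at once if a bystander is moved more than 15 mm (distance of any of flask, jar, dishes from where it was at the start of the episode above 0.015 m).
It also fails if it takes over 70 s, if anything falls off the work surface, if the arm or the gripper's body presses on something with over 40 N, if the wrist force passes 120 N, or if a joint passes its speed limit or range.

## Working session

There is one attempt and no reset: what is moved stays moved. The work goes in short steps, Python scripts to look and compute and a shell command to move; the robot and the scene stay as the last step left them, time stands still between calls to the robot, and variables do not carry over. Pictures are saved under pics/ and viewed, about 8 in all and at most 12, crops included, and the job is handed in when it is done.

```bash
mkdir -p pics; ls; cat > look.py <<'E'
import numpy as np, cv2
from plant import ctrl, optics, regions_of, tip_of
def cam(n):
    m=optics.camera_model(n); K=np.array(m["camera_matrix"],float); r=np.array(m["rvec"],float); t=np.array(m["tvec"],float).reshape(3)
    return K,r,t
def proj(n,P):
    K,r,t=cam(n); return cv2.projectPoints(np.atleast_2d(np.array(P,float)),r,t,K,None)[0].reshape(-1,2)
def tri(a,pa,b,pb):
    M=[]
    for n in (a,b):
        K,r,t=cam(n); M.append(K@np.c_[cv2.Rodrigues(r)[0],t])
    X=cv2.triangulatePoints(M[0],M[1],np.array(pa,float).reshape(2,-1),np.array(pb,float).reshape(2,-1)); return (X[:3]/X[3]).ravel()
E
python3 - <<'E'
from look import *
s=optics.get_image("scene");t=optics.get_image("top")
cv2.imwrite("pics/s0.png",s[...,::-1]);cv2.imwrite("pics/t0.png",t[...,::-1])
np.set_printoptions(precision=3,suppress=True)
for n in ["stand","gate","lamp","tray","handle","flask","jar","dishes"]:
    for c in ["scene","top"]:
        for d in tip_of(c,n)[:4]: print(n,c,round(d["conf"],2),np.array(d["location"]),proj(c,d["location"])[0].round())
for c in("scene","top"):
    K,r,t=cam(c);print(c,-cv2.Rodrigues(r)[0].T@t)
o=ctrl.observe();print(o);print(ctrl.tip_reach)
E
```

```text
pics
stand scene 0.58 [ 0.559 -0.052  0.054] [270. 249.]
stand top 0.26 [ 0.688 -0.154 -0.003] [378. 182.]
gate scene 0.6 [ 0.561 -0.011  0.064] [280. 253.]
gate top 0.97 [ 0.561 -0.011  0.062] [323. 224.]
lamp scene 0.84 [ 0.559 -0.066  0.14 ] [265. 220.]
lamp scene 0.23 [ 0.685 -0.155  0.005] [210. 266.]
lamp scene 0.18 [ 0.69  -0.014 -0.001] [242. 295.]
tray scene 0.75 [ 0.556 -0.14   0.035] [250. 239.]
tray scene 0.65 [ 0.373 -0.116 -0.002] [303. 225.]
tray scene 0.6 [ 0.203 -0.293  0.001] [303. 180.]
tray top 0.89 [ 0.559 -0.145  0.038] [376. 228.]
tray top 0.83 [ 0.377 -0.116  0.001] [362. 300.]
tray top 0.56 [ 0.202 -0.285 -0.001] [427. 371.]
handle scene 0.96 [ 0.146 -0.227  0.057] [330. 167.]
handle scene 0.62 [ 0.349 -0.08   0.031] [318. 219.]
handle scene 0.57 [ 0.548 -0.215  0.061] [234. 218.]
handle top 0.94 [ 0.549 -0.211  0.06 ] [403. 231.]
flask scene 0.9 [ 0.617  0.211 -0.003] [325. 327.]
flask scene 0.71 [ 0.685 -0.154  0.007] [210. 265.]
flask top 0.79 [ 0.618  0.21  -0.   ] [238. 204.]
jar scene 0.86 [ 0.694 -0.016 -0.002] [240. 295.]
jar scene 0.29 [ 0.552 -0.215  0.061] [233. 219.]
jar top 0.56 [ 0.697 -0.015  0.003] [325. 177.]
dishes scene 0.71 [ 0.686 -0.156  0.004] [209. 266.]
dishes top 0.56 [ 0.687 -0.153  0.001] [377. 182.]
scene [1.306 0.839 1.018]
top [0.307 0.041 1.563]
{'time_s': 0.9, 'joint_positions': array([-1.255,  0.308,  1.634,  0.   ,  1.2  , -0.07 ]), 'joint_velocities': array([-0.001, -0.   , -0.001,  0.   , -0.001, -0.001]), 'tau': array([  0.   , -41.528, -27.709,  -0.   ,   0.001,   0.   ]), 'position': array([ 0.235, -0.579,  0.239]), 'orientation': array([0.981, 0.192, 0.   , 0.   ]), 'contact_force': array([-0.242, -0.25 ,  0.033]), 'torque': array([0.022, 0.007, 0.034]), 'opening': 0.9985619011726794}
0.008
```

```bash
python3 - <<'E'
import cv2,numpy as np
s=cv2.imread("pics/s0.png");t=cv2.imread("pics/t0.png")
a=cv2.resize(s[140:360,180:400],(600,600),interpolation=cv2.INTER_CUBIC)
b=cv2.resize(t[140:400,220:480],(600,600),interpolation=cv2.INTER_CUBIC)
cv2.imwrite("pics/s1.png",a);cv2.imwrite("pics/t1.png",b)
E
```

```text
(no output)
```

View pics/s1.png

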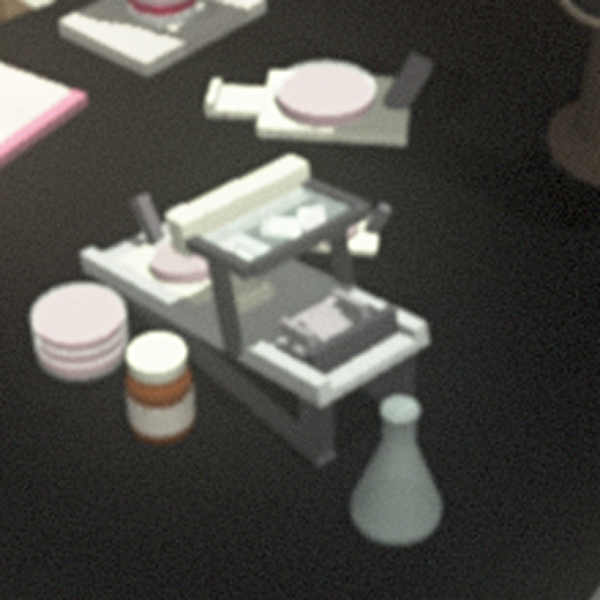

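View pics/t1.png

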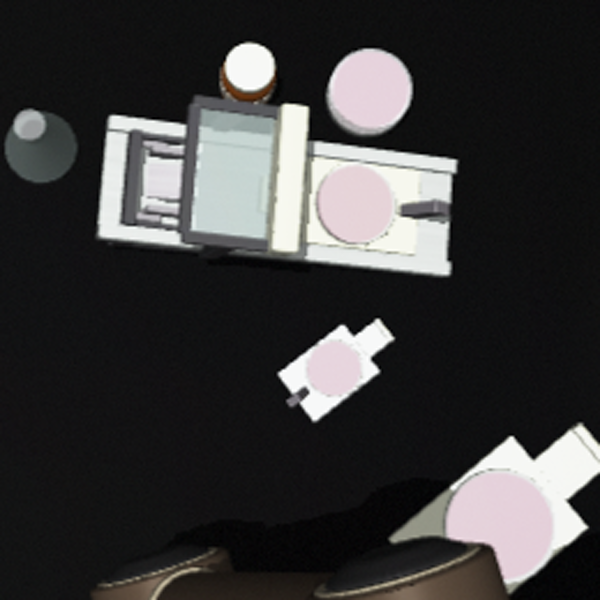

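Three trays are visible. In the top view they are on the ramp at (376,228), small and loose at (362,300), and large and loose at (427,371). The ramp one fills the guides, so it is the 130x94 tray. The crops also confirm it lies on the stand, with its handle downhill (-y). The other two lie on the bench. Next I fit the stand pose.

```bash
cat >> look.py <<'E'
from scipy.spatial.transform import Rotation as Ro
np.set_printoptions(precision=4,suppress=True)
def Rramp(yaw): return (Ro.from_euler('z',yaw)*Ro.from_euler('y',-np.radians(12))).as_matrix()
E
python3 - <<'E'
from look import *
from scipy.optimize import least_squares
t=np.array([[108,116],[97,239],[450,274],[457,160]])/600*260+[220,140]
s=np.array([[82,250],[320,383],[428,325]])/600*220+[180,140]
mt=np.array([[190,-65,12],[190,65,12],[-200,65,12],[-200,-65,12]])/1e3
ms=np.array([[-200,-65,12],[190,-65,12],[190,65,12]])/1e3
def pts(p,m): return np.r_[p[0],p[1],.055]+m@Rramp(p[2]).T
f=lambda p: np.r_[(proj("top",pts(p,mt))-t).ravel(),(proj("scene",pts(p,ms))-s).ravel()]
r=least_squares(f,[.56,-.05,1.5]);print(r.x,np.degrees(r.x[2]),f(r.x).reshape(-1,2))
o=np.r_[r.x[:2],.055];R=Rramp(r.x[2])
acc={}
for k in range(3):
  for c in("scene","top"):
    optics.get_image(c)
    for n in("tray","handle","gate","lamp"):
      for d in tip_of(c,n):
        P=np.array(d["location"])
        L=(P-o)@R
        if abs(L[1])<.04 and abs(L[2])<.12: acc.setdefault((n,c),[]).append(L)
for k,v in acc.items(): print(k,len(v),np.median(v,0),np.std(v,0))
# own two-view handle triangulation from masks (centroid)
m={}
for c in("scene","top"):
  for d in regions_of(c,"handle"):
    M=d["mask"];ys,xs=np.nonzero(M);print(c,d["conf"],M.sum(),xs.mean(),ys.mean(),xs.min(),xs.max(),ys.min(),ys.max())
print(ctrl.observe()["time_s"])
E
```

```text
[ 0.5578 -0.0506  1.518 ] 86.97308029042476 [[ 0.0564  0.1215]
 [ 0.1414 -0.2538]
 [-0.9766  0.8356]
 [-1.1013 -0.0009]
 [-0.8586  0.39  ]
 [-0.5857  0.2173]
 [-0.3543 -1.9522]]
('tray', 'scene') 4 [-0.0913 -0.0028  0.0001] [0.0575 0.0021 0.0012]
('handle', 'scene') 4 [-0.1587 -0.002   0.0375] [0.0289 0.0022 0.0161]
('gate', 'scene') 5 [ 0.0415 -0.003   0.    ] [0.0518 0.0026 0.035 ]
('lamp', 'scene') 4 [ 0.0038 -0.0029  0.0846] [0.0406 0.0026 0.0379]
('tray', 'top') 3 [-0.0951 -0.0021  0.0018] [0.0011 0.001  0.0001]
('handle', 'top') 4 [-0.1562 -0.0026  0.0377] [0.0708 0.0011 0.023 ]
('gate', 'top') 3 [ 0.0412 -0.0002 -0.0017] [0.0009 0.0005 0.0008]
('lamp', 'top') 3 [0.0057 0.0003 0.0911] [0.0016 0.0014 0.0007]
scene 0.77 658 245.79179331306992 236.2401215805471 224 279 212 252
scene 0.64 1721 299.24811156304474 177.0116211504939 255 337 160 192
scene 0.44 177 313.5310734463277 224.68926553672316 296 322 215 232
top 0.87 1086 363.92173112338855 299.47237569060775 342 388 280 321
top 0.76 3278 442.22269676632095 357.3047589993899 388 484 323 395
top 0.73 1955 376.62608695652176 228.95498721227622 350 413 208 250
2.5
```

```bash
cat >> look.py <<'E'
YAW=np.radians(87.0); RR=Rramp(YAW); O=np.array([.5578,-.0506,.055])
def toolR(lean=25):
    a=np.radians(lean); z=RR@[np.sin(a),0,-np.cos(a)]; y=-RR[:,1]; return np.c_[np.cross(y,z),y,z]
def target(hx,hy=-.002,hz=.039,back=0,lean=25):
    T=toolR(lean); return O+RR@[hx,hy,hz]+T[:,2]*(.011-back),T
def delta(p,T):
    o=ctrl.observe(); R0=Ro.from_quat(o["orientation"]).as_matrix()
    return R0.T@(p-o["position"]), Ro.from_matrix(R0.T@T).as_rotvec()
E
python3 - <<'E'
from look import *
P=tri("scene",[180+142*.3667,140+197*.3667],"top",[220+448*.4333,140+210*.4333]);print("handle top",P,(P-O)@RR)
p,T=target(-.158,back=.12);d,r=delta(p,T);print(p,T);print(d,np.linalg.norm(d),r,np.degrees(np.linalg.norm(r)))
E
```

```text
handle top [ 0.5457 -0.2337  0.0719] [-0.1759  0.0025  0.0547]
[ 0.5479 -0.2786  0.1473] [[ 0.0418  0.9986  0.0315]
 [ 0.7975 -0.0523  0.601 ]
 [ 0.6018  0.     -0.7986]]
[ 0.4028 -0.1607  0.0919] 0.4432762242404979 [ 0.3651  0.5743 -1.0913] 73.68875624267663
```

```bash
python3 -m handwheel '[[1,[0.04,-0.016,0.009],[0.037,0.057,-0.109]],[1,[0.08,-0.032,0.018],[0.073,0.115,-0.218]],[1,[0.12,-0.048,0.027],[0.11,0.172,-0.327]],[1,[0.16,-0.064,0.036],[0.146,0.23,-0.436]],[1,[0.2,-0.08,0.045],[0.183,0.287,-0.545]]]' 30
python3 - <<'E'
from look import *
p,T=target(-.158,back=.12);d,r=delta(p,T);print(d,r,ctrl.observe()["position"])
E
```

```text
time_s: 3.0
position: [0.3913, -0.4288, 0.1944]
orientation: [0.879, 0.446, 0.122, -0.116]
contact_force: [0.6, -0.2, -0.8]
opening: 0.999
[0.1881 0.0454 0.1087] [ 0.1818  0.2854 -0.5421] [ 0.3913 -0.4288  0.1944]
```

```bash
python3 -m handwheel '[[1,[0.038,0.009,0.022],[0.036,0.057,-0.108]],[1,[0.075,0.018,0.044],[0.073,0.114,-0.217]],[1,[0.113,0.027,0.065],[0.109,0.171,-0.325]],[1,[0.15,0.036,0.087],[0.146,0.228,-0.434]],[1,[0.188,0.045,0.109],[0.182,0.285,-0.542]]]'
python3 -m handwheel '[[1,[0,0,0],[0,0,0]],[1,[0,0,0],[0,0,0]],[1,[0,0,0],[0,0,0]],[1,[0,0,0],[0,0,0]],[1,[0,0,0],[0,0,0]]]'
python3 - <<'E'
from look import *
p,T=target(-.158,back=.12);print(delta(p,T))
p,T=target(-.158);print(delta(p,T))
s=optics.get_image("scene");t=optics.get_image("top")
h=np.hstack([cv2.resize(s[140:300,180:340],(400,400)),cv2.resize(t[160:320,320:480],(400,400))])
cv2.imwrite("pics/a.png",h[...,::-1])
for c in("scene","top"):
  for d in tip_of(c,"handle"):
    P=np.array(d["location"]);print(c,d["conf"],(P-O)@RR)
E
```

```text
time_s: 3.5
position: [0.5481, -0.2793, 0.1462]
orientation: [0.688, 0.653, 0.23, -0.218]
contact_force: [0.6, -0.0, -0.1]
opening: 0.998
time_s: 4.0
position: [0.5466, -0.2812, 0.1474]
orientation: [0.69, 0.651, 0.229, -0.217]
contact_force: [-0.3, 0.0, 0.6]
opening: 0.997
(array([0.002 , 0.0011, 0.0016]), array([ 0.0025,  0.0031, -0.0054]))
(array([0.0024, 0.0008, 0.1216]), array([ 0.0025,  0.0031, -0.0054]))
scene 0.91 [-0.1604 -0.0007  0.0399]
scene 0.7 [-0.1915  0.401   0.0405]
scene 0.47 [-0.0456  0.2062 -0.016 ]
top 0.91 [-0.0459  0.2111 -0.0213]
top 0.59 [-0.19    0.4014  0.0394]
```

View pics/a.png

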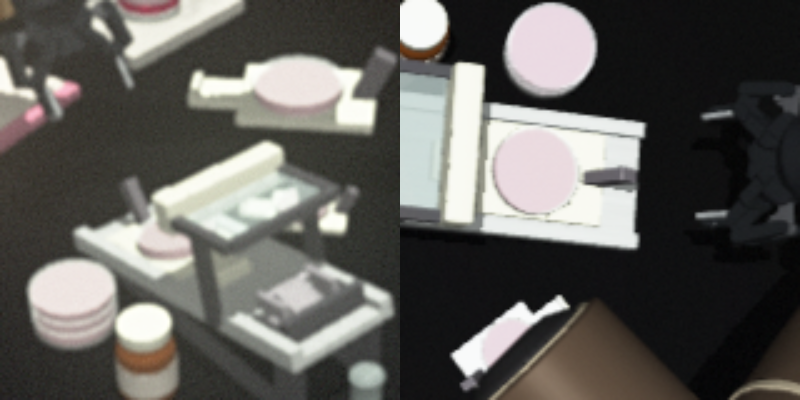

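The view shows the gripper straddling the handle line, with fingers at crop (715,115) and (712,215) and the handle at (610,178). Fresh detections agree with the plan, so I close in.

```bash
python3 -m handwheel '[[1,[0.001,0,0.02],[0,0,-0.005]],[1,[0.002,0.001,0.045],[0.002,0.003,-0.005]],[1,[0.002,0.001,0.07],[0.002,0.003,-0.005]],[1,[0.002,0.001,0.085],[0.002,0.003,-0.005]],[1,[0.002,0.001,0.095],[0.002,0.003,-0.005]]]'
python3 - <<'E'
from look import *
p,T=target(-.159);print(delta(p,T))
E
```

```text
time_s: 4.7
position: [0.5506, -0.2204, 0.0707]
orientation: [0.687, 0.653, 0.23, -0.22]
contact_force: [-0.2, -0.0, 0.0]
opening: 0.999
(array([-0.0014,  0.0004,  0.0233]), array([-0.0028, -0.0023,  0.    ]))
```

```bash
python3 -m handwheel '[[1,[0,0,0.01],[0,0,0]],[1,[-0.001,0,0.018],[0,0,0]],[1,[-0.001,0,0.023],[0,0,0]],[0.2,[-0.001,0,0.023],[0,0,0]],[-0.2,[-0.001,0,0.023],[0,0,0]]]' 30
python3 -m handwheel '[[-0.6,[0,0,0],[0,0,0]],[-1,[0,0,0],[0,0,0]],[-1,[0,0,0],[0,0,0]],[-1,[0,0,0],[0,0,0]],[-1,[0,0,0],[0,0,0]]]' 30
python3 - <<'E'
from look import *
o=ctrl.observe();print(o)
print((o["position"]-O)@RR, toolR().T@RR[:,0])
s=optics.get_image("scene");t=optics.get_image("top")
h=np.hstack([cv2.resize(s[140:300,180:340],(400,400)),cv2.resize(t[160:320,320:480],(400,400))])
cv2.imwrite("pics/b.png",h[...,::-1])
E
```

```text
time_s: 5.2
position: [0.5521, -0.2088, 0.053]
orientation: [0.687, 0.653, 0.23, -0.219]
contact_force: [-0.4, -0.5, -0.0]
opening: 0.694
time_s: 5.7
position: [0.552, -0.2089, 0.0531]
orientation: [0.687, 0.653, 0.23, -0.219]
contact_force: [0.0, -1.8, 1.0]
opening: 0.161
{'time_s': 5.7, 'joint_positions': array([-0.6941,  0.6945,  1.6237,  0.5255,  1.2894, -0.9133]), 'joint_velocities': array([-0.0003, -0.0018,  0.0004, -0.0013,  0.0008,  0.0014]), 'tau': array([  0.9891, -47.6203, -18.6555,   1.5355,   1.976 ,   0.0599]), 'position': array([ 0.552 , -0.2089,  0.0531]), 'orientation': array([ 0.6875,  0.6531,  0.2302, -0.2188]), 'contact_force': array([ 0.0389, -1.7872,  0.9858]), 'torque': array([-0.2875,  0.0026, -0.0024]), 'opening': 0.1612042583734704}
[-0.1553 -0.0025  0.031 ] [0.9063 0.     0.4226]
```

View pics/b.png

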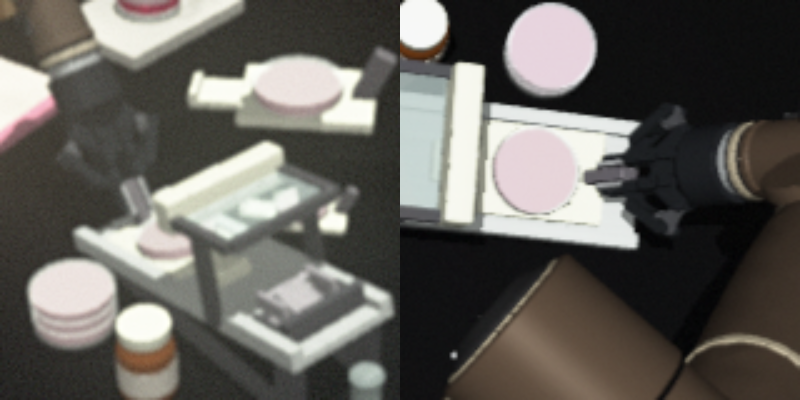

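The pads closed on about 13.7 mm, which matches the handle (14 mm), and the view shows the fingers around it. Next I push uphill, first the free travel.

```bash
python3 -m handwheel '[[-1,[0.009,0,0.0042],[0,0,0]],[-1,[0.023,0,0.0106],[0,0,0]],[-1,[0.0408,0,0.019],[0,0,0]],[-1,[0.0589,0,0.0275],[0,0,0]],[-1,[0.0725,0,0.0338],[0,0,0]]]' 40
cat > st.py <<'E'
from look import *
o=ctrl.observe();R0=Ro.from_quat(o["orientation"]).as_matrix()
print("tcp ramp",(o["position"]-O)@RR,"F ramp",o["contact_force"]@RR,"open",o["opening"],"uphill in tool",R0.T@RR[:,0],"t",o["time_s"])
print("dR",delta(o["position"],toolR())[1])
E
python3 st.py
```

```text
time_s: 6.3
position: [0.556, -0.1281, 0.0703]
orientation: [0.687, 0.653, 0.23, -0.219]
contact_force: [-0.4, -3.6, 2.0]
opening: 0.156
tcp ramp [-0.0726 -0.0023  0.0311] F ramp [-3.0931  0.2117  2.7379] open 0.1560685949407173 uphill in tool [0.9058 0.0022 0.4236] t 6.3
dR [-0.0015 -0.0011  0.0017]
```

```bash
python3 -m handwheel '[[-1,[0.0054,0,0.0025],[0,0,0]],[-1,[0.0118,0,0.0055],[0,0,0]],[-1,[0.0181,0,0.0085],[0,0,0]],[-1,[0.0236,0,0.011],[0,0,0]],[-1,[0.0272,0,0.0127],[0,0,0]]]'
python3 st.py
```

```text
time_s: 6.8
position: [0.5577, -0.1025, 0.0757]
orientation: [0.688, 0.654, 0.229, -0.217]
contact_force: [-1.4, -11.7, 3.8]
opening: 0.16
tcp ramp [-0.0464 -0.0027  0.031 ] F ramp [-10.7536   0.7638   6.1665] open 0.15968272401944736 uphill in tool [0.9074 0.0013 0.4202] t 6.8
dR [-0.0002  0.0027  0.0013]
```

```bash
python3 -m handwheel '[[-1,[0.0018,0,0.0008],[0,0,0]],[-1,[0.0036,0,0.0017],[0,0,0]],[-1,[0.0054,0,0.0025],[0,0,0]],[-1,[0.0072,0,0.0034],[0,0,0]],[-1,[0.009,0,0.0042],[0,0,0]]]'
python3 st.py
```

```text
time_s: 7.3
position: [0.5584, -0.0938, 0.0776]
orientation: [0.688, 0.653, 0.229, -0.217]
contact_force: [-0.0, -9.5, 2.6]
opening: 0.157
tcp ramp [-0.0375 -0.0028  0.031 ] F ramp [-8.7427 -0.451   4.5118] open 0.1567117407654582 uphill in tool [ 0.9076 -0.0001  0.4199] t 7.3
dR [0.0008 0.003  0.0002]
```

```bash
python3 -m handwheel '[[-1,[0.0018,0,0.0008],[0,0,0]],[-1,[0.0036,0,0.0017],[0,0,0]],[-1,[0.0054,0,0.0025],[0,0,0]],[-1,[0.0072,0,0.0034],[0,0,0]],[-1,[0.0082,0,0.0038],[0,0,0]]]'
python3 st.py
```

```text
time_s: 7.8
position: [0.5588, -0.0846, 0.0795]
orientation: [0.688, 0.653, 0.23, -0.217]
contact_force: [0.0, -9.3, 4.5]
opening: 0.159
tcp ramp [-0.028  -0.0028  0.031 ] F ramp [-8.156  -0.5315  6.3243] open 0.15869887988225148 uphill in tool [ 0.9073 -0.0001  0.4205] t 7.8
dR [0.0007 0.0023 0.0002]
```

```bash
python3 -m handwheel '[[-1,[0.0009,0,0.0004],[0,0,0]],[-1,[0.0018,0,0.0008],[0,0,0]],[-1,[0.0027,0,0.0013],[0,0,0]],[-1,[0.0027,0,0.0013],[0,0,0]],[-1,[0.0027,0,0.0013],[0,0,0]]]'
python3 st.py
```

```text
time_s: 8.3
position: [0.5589, -0.0811, 0.0803]
orientation: [0.688, 0.653, 0.23, -0.218]
contact_force: [-0.1, -7.4, 4.5]
opening: 0.157
tcp ramp [-0.0245 -0.0027  0.031 ] F ramp [-6.2848 -0.2964  5.9238] open 0.15732132537175356 uphill in tool [ 0.9068 -0.0001  0.4216] t 8.3
dR [0.0004 0.0011 0.0001]
```

```bash
python3 -m handwheel '[[-1,[0.0009,0,0.0004],[0,0,0]],[-1,[0.0018,0,0.0008],[0,0,0]],[-1,[0.0027,0,0.0013],[0,0,0]],[-1,[0.0027,0,0.0013],[0,0,0]],[-1,[0.0027,0,0.0013],[0,0,0]]]'
python3 st.py
```

```text
time_s: 8.8
position: [0.5591, -0.0784, 0.0809]
orientation: [0.688, 0.653, 0.23, -0.218]
contact_force: [-0.3, -8.6, 4.4]
opening: 0.156
tcp ramp [-0.0217 -0.0028  0.031 ] F ramp [-7.525  -0.1772  6.0926] open 0.15606670048031115 uphill in tool [0.9069 0.     0.4213] t 8.8
dR [0.0004 0.0014 0.0002]
```

```bash
python3 -m handwheel '[[-1,[0.0009,0,0.0004],[0,0,0]],[-1,[0.0018,0,0.0008],[0,0,0]],[-1,[0.0018,0,0.0008],[0,0,0]],[-1,[0.0018,0,0.0008],[0,0,0]],[-1,[0.0018,0,0.0008],[0,0,0]]]'
python3 st.py
```

```text
time_s: 9.3
position: [0.559, -0.0762, 0.0813]
orientation: [0.688, 0.653, 0.23, -0.218]
contact_force: [-0.2, -7.8, 4.3]
opening: 0.16
tcp ramp [-0.0195 -0.0026  0.0311] F ramp [-6.7561 -0.1705  5.8702] open 0.15982877582177848 uphill in tool [0.9067 0.0001 0.4218] t 9.3
dR [0.     0.0009 0.0001]
```

```bash
python3 -m handwheel '[[-1,[0.0009,0,0.0004],[0,0,0]],[-1,[0.0018,0,0.0008],[0,0,0]],[-1,[0.0018,0,0.0008],[0,0,0]],[-1,[0.0018,0,0.0008],[0,0,0]],[-1,[0.0018,0,0.0008],[0,0,0]]]'
python3 st.py
```

```text
time_s: 9.8
position: [0.5591, -0.0762, 0.0813]
orientation: [0.688, 0.653, 0.229, -0.217]
contact_force: [-2.1, -12.9, 3.3]
opening: 0.158
tcp ramp [-0.0195 -0.0026  0.031 ] F ramp [-11.9932   1.4585   5.9479] open 0.1579213317833621 uphill in tool [0.9083 0.0002 0.4184] t 9.8
dR [0.0005 0.0047 0.0005]
```

```bash
python3 -m handwheel '[[-1,[0.0009,0,0.0004],[0,0,0]],[-1,[0.0018,0,0.0008],[0,0,0]],[-1,[0.0018,0,0.0008],[0,0,0]],[-1,[0.0018,0,0.0008],[0,0,0]],[-1,[0.0018,0,0.0008],[0,0,0]]]'
python3 st.py
```

```text
time_s: 10.3
position: [0.5592, -0.0761, 0.0813]
orientation: [0.689, 0.654, 0.228, -0.215]
contact_force: [-2.8, -17.4, 3.4]
opening: 0.161
tcp ramp [-0.0194 -0.0028  0.031 ] F ramp [-16.397    1.9238   6.9857] open 0.16094867463304388 uphill in tool [0.9099 0.0004 0.4148] t 10.3
dR [0.0012 0.0086 0.001 ]
```

```bash
python3 - <<'E'
from look import *
s=optics.get_image("scene");t=optics.get_image("top")
for c in("scene","top"):
  for n in("tray","gate"):
    for d in tip_of(c,n):
      L=(np.array(d["location"])-O)@RR
      if abs(L[1])<.03: print(n,c,d["conf"],L)
h=np.hstack([cv2.resize(s[190:300,230:340],(400,400),interpolation=cv2.INTER_CUBIC),cv2.resize(t[170:270,250:350],(400,400),interpolation=cv2.INTER_CUBIC)])
cv2.imwrite("pics/c.png",h[...,::-1])
E
```

```text
tray scene 0.79 [ 0.0445 -0.0014 -0.0023]
tray scene 0.35 [-0.0262  0.0004  0.0396]
gate scene 0.78 [ 0.0428 -0.0019 -0.0005]
gate top 0.73 [ 0.0405 -0.0032  0.0002]
```

View pics/c.png

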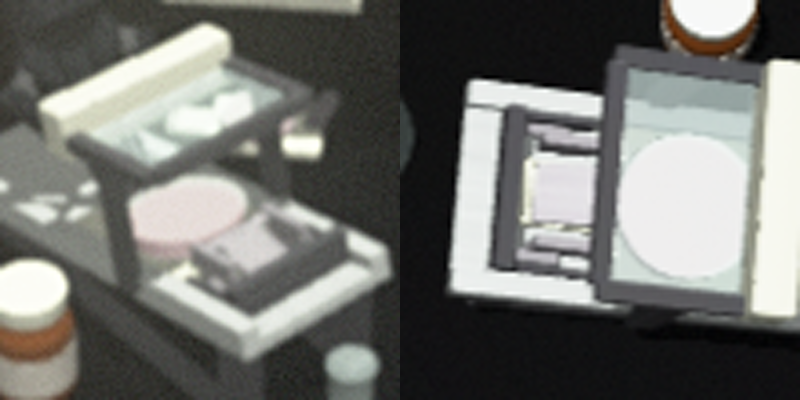

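The top crop shows the ridge as a cream line at (528,190), between the latch plate's edge and the stop at (512,190). That looks latched. I ease off, then tug in small steps.

```bash
python3 -m handwheel '[[-1,[-0.0018,0,-0.0008],[0,0,0]],[-1,[-0.0036,0,-0.0017],[0,0,0]],[-1,[-0.0045,0,-0.0021],[0,0,0]],[-1,[-0.0045,0,-0.0021],[0,0,0]],[-1,[-0.0045,0,-0.0021],[0,0,0]]]'
python3 st.py
```

```text
time_s: 11.1
position: [0.5592, -0.0763, 0.0813]
orientation: [0.688, 0.653, 0.23, -0.218]
contact_force: [0.6, -5.8, 4.6]
opening: 0.159
tcp ramp [-0.0195 -0.0027  0.031 ] F ramp [-4.69   -0.9293  5.6675] open 0.15865577433557862 uphill in tool [0.9064 0.0008 0.4224] t 11.1
dR [-0.0002  0.0002  0.0007]
```

```bash
python3 -m handwheel '[[-1,[-0.0009,0,-0.0004],[0,0,0]],[-1,[-0.0018,0,-0.0008],[0,0,0]],[-1,[-0.0027,0,-0.0013],[0,0,0]],[-1,[-0.0027,0,-0.0013],[0,0,0]],[-1,[-0.0027,0,-0.0013],[0,0,0]]]'
python3 st.py
```

```text
time_s: 11.6
position: [0.5583, -0.0771, 0.0811]
orientation: [0.687, 0.653, 0.231, -0.221]
contact_force: [1.8, 1.6, 4.6]
opening: 0.161
tcp ramp [-0.0205 -0.0019  0.031 ] F ramp [ 2.6112 -1.6793  4.1954] open 0.16094378590610825 uphill in tool [0.9045 0.0015 0.4265] t 11.6
dR [-0.0024 -0.0043  0.0005]
```

```bash
python3 -m handwheel '[[-1,[-0.0009,0,-0.0004],[0,0,0]],[-1,[-0.0018,0,-0.0008],[0,0,0]],[-1,[-0.0027,0,-0.0013],[0,0,0]],[-1,[-0.0027,0,-0.0013],[0,0,0]],[-1,[-0.0027,0,-0.0013],[0,0,0]]]'
python3 st.py
```

```text
time_s: 12.1
position: [0.5575, -0.0786, 0.0808]
orientation: [0.686, 0.653, 0.231, -0.222]
contact_force: [0.3, 5.2, 6.1]
opening: 0.159
tcp ramp [-0.022  -0.0012  0.031 ] F ramp [ 6.3519 -0.0025  4.8987] open 0.1587565143594591 uphill in tool [0.9032 0.002  0.4292] t 12.1
dR [-0.0042 -0.0073  0.0003]
```

```bash
python3 -m handwheel '[[-1,[-0.0009,0,-0.0004],[0,0,0]],[-1,[-0.0018,0,-0.0008],[0,0,0]],[-1,[-0.0018,0,-0.0008],[0,0,0]],[-1,[-0.0018,0,-0.0008],[0,0,0]],[-1,[-0.0018,0,-0.0008],[0,0,0]]]'
python3 st.py
```

```text
time_s: 12.6
position: [0.5573, -0.0795, 0.0806]
orientation: [0.686, 0.652, 0.232, -0.223]
contact_force: [1.8, 7.6, 6.6]
opening: 0.157
tcp ramp [-0.0229 -0.001   0.031 ] F ramp [ 8.851  -1.4191  4.8541] open 0.157389914003779 uphill in tool [0.9022 0.0019 0.4312] t 12.6
dR [-0.0048 -0.0095 -0.0002]
```

The force rises with travel, so the latch is holding. I take it up to about 12 N and hold.

```bash
python3 -m handwheel '[[-1,[-0.0009,0,-0.0004],[0,0,0]],[-1,[-0.0018,0,-0.0008],[0,0,0]],[-1,[-0.0022,0,-0.001],[0,0,0]],[-1,[-0.0022,0,-0.001],[0,0,0]],[-1,[-0.0022,0,-0.001],[0,0,0]]]'
python3 st.py
```

```text
time_s: 13.1
position: [0.5571, -0.0804, 0.0804]
orientation: [0.686, 0.652, 0.233, -0.224]
contact_force: [2.1, 11.0, 6.9]
opening: 0.155
tcp ramp [-0.0238 -0.0009  0.0311] F ramp [12.2842 -1.5091  4.4688] open 0.15542082069038293 uphill in tool [0.901  0.0017 0.4339] t 13.1
dR [-0.0053 -0.0125 -0.0006]
```

```bash
for i in 1 2 3; do python3 -m handwheel '[[-1,[0,0,0],[0,0,0]],[-1,[0,0,0],[0,0,0]],[-1,[0,0,0],[0,0,0]],[-1,[0,0,0],[0,0,0]],[-1,[0,0,0],[0,0,0]]]' >/dev/null; python3 st.py | head -1; done
```

```text
tcp ramp [-0.0238 -0.0009  0.0311] F ramp [11.2503 -1.5476  4.3098] open 0.1588736581310328 uphill in tool [0.901  0.0019 0.4338] t 13.6
tcp ramp [-0.0239 -0.0009  0.0311] F ramp [12.4885 -1.6787  4.8759] open 0.158075502143371 uphill in tool [0.901  0.0018 0.4338] t 14.1
tcp ramp [-0.0239 -0.0009  0.0311] F ramp [12.3237 -2.1738  4.9532] open 0.15963627666294686 uphill in tool [0.901  0.0018 0.4338] t 14.6
```

I held about 12 N for 1.5 s. Now I push back to the stop.

```bash
python3 -m handwheel '[[-1,[0.002,0,0.0009],[0,0,0]],[-1,[0.004,0,0.0019],[0,0,0]],[-1,[0.006,0,0.0028],[0,0,0]],[-1,[0.008,0,0.0037],[0,0,0]],[-1,[0.0095,0,0.0044],[0,0,0]]]'
python3 st.py
python3 -m handwheel '[[-1,[0.001,0,0.0005],[0,0,0]],[-1,[0.002,0,0.0009],[0,0,0]],[-1,[0.002,0,0.0009],[0,0,0]],[-1,[0.002,0,0.0009],[0,0,0]],[-1,[0.002,0,0.0009],[0,0,0]]]'
python3 st.py
```

```text
time_s: 15.1
position: [0.5581, -0.0765, 0.0812]
orientation: [0.687, 0.654, 0.229, -0.219]
contact_force: [-0.5, -5.5, 5.3]
opening: 0.156
tcp ramp [-0.0198 -0.0017  0.031 ] F ramp [-4.3109  0.2195  6.3443] open 0.15579543039380417 uphill in tool [0.9067 0.0022 0.4217] t 15.1
dR [-0.0025  0.001   0.0013]
time_s: 15.6
position: [0.5582, -0.0762, 0.0813]
orientation: [0.688, 0.654, 0.228, -0.218]
contact_force: [-1.5, -9.7, 5.0]
opening: 0.158
tcp ramp [-0.0195 -0.0017  0.031 ] F ramp [-8.5424  1.0285  6.9217] open 0.15783323490886536 uphill in tool [0.908  0.0022 0.419 ] t 15.6
dR [-0.0019  0.004   0.0015]
```

```bash
python3 -m handwheel '[[-1,[-0.001,0,-0.0005],[0,0,0]],[-1,[-0.002,0,-0.0009],[0,0,0]],[-1,[-0.002,0,-0.0009],[0,0,0]],[-0.6,[-0.002,0,-0.0009],[0,0,0]],[-0.3,[-0.002,0,-0.0009],[0,0,0]]]'
python3 -m handwheel '[[0,[0,0,0],[0,0,0]],[0,[0,0,0],[0,0,0]],[0,[0,0,0],[0,0,0]],[0,[0,0,0],[0,0,0]],[0,[0,0,0],[0,0,0]]]'
python3 st.py
python3 -m handwheel '[[0,[0,0,-0.01],[0,0,0]],[0,[0,0,-0.03],[0,0,0]],[0,[-0.002,0,-0.06],[0,0,0]],[0,[-0.01,0,-0.09],[0,0,0]],[0,[-0.02,0,-0.12],[0,0,0]]]'
python3 -m handwheel '[[0,[-0.02,0,-0.02],[0,0,0]],[0,[-0.03,0,-0.04],[0,0,0]],[0,[-0.03,0,-0.04],[0,0,0]],[0,[-0.03,0,-0.04],[0,0,0]],[0,[-0.03,0,-0.04],[0,0,0]]]'
python3 - <<'E'
from look import *
s=optics.get_image("scene");t=optics.get_image("top")
for c in("scene","top"):
  for n in("tray","gate","handle","flask","jar","dishes"):
    for d in tip_of(c,n)[:3]:
      P=np.array(d["location"]);L=(P-O)@RR
      if P[0]>.45: print(n,c,round(d["conf"],2),P,L)
h=np.hstack([cv2.resize(s[180:330,190:340],(400,400),interpolation=cv2.INTER_CUBIC),cv2.resize(t[160:280,250:370],(400,400),interpolation=cv2.INTER_CUBIC)])
cv2.imwrite("pics/d.png",h[...,::-1])
E
```

```text
time_s: 16.1
position: [0.5568, -0.0744, 0.0801]
orientation: [0.687, 0.653, 0.229, -0.221]
contact_force: [0.2, 0.3, 0.8]
opening: 0.343
time_s: 16.6
position: [0.5586, -0.0755, 0.0813]
orientation: [0.687, 0.653, 0.23, -0.219]
contact_force: [-0.5, -0.6, -1.1]
opening: 0.498
tcp ramp [-0.0188 -0.0021  0.0308] F ramp [-0.8893  0.4948 -0.9411] open 0.49798945902004516 uphill in tool [0.9057 0.0012 0.4239] t 16.6
dR [-0.0017 -0.0014  0.0006]
time_s: 17.1
position: [0.5542, -0.1649, 0.1667]
orientation: [0.687, 0.653, 0.23, -0.219]
contact_force: [1.7, -0.7, 0.3]
opening: 0.501
time_s: 17.6
position: [0.5513, -0.2106, 0.1784]
orientation: [0.687, 0.653, 0.23, -0.22]
contact_force: [0.3, 0.5, 0.1]
opening: 0.504
tray scene 0.91 [ 0.5614 -0.0077  0.0654] [ 0.0443 -0.0013  0.0012]
gate scene 0.71 [ 0.5626 -0.0088  0.0642] [ 0.043  -0.0026  0.0003]
gate scene 0.6 [ 0.616   0.2089 -0.0022] [ 0.2446 -0.0445 -0.1105]
gate scene 0.26 [ 0.5553 -0.0852  0.0875] [-0.0272  0.0007  0.039 ]
handle scene 0.87 [ 0.557  -0.0839  0.0897] [-0.0254 -0.0009  0.0409]
flask scene 0.72 [ 0.6164  0.2114 -0.0025] [ 0.247  -0.0448 -0.1113]
flask scene 0.67 [ 0.6884 -0.1567  0.006 ] [-0.1071 -0.136  -0.0273]
jar scene 0.7 [ 0.6918 -0.0153 -0.0022] [ 0.0294 -0.132  -0.0647]
jar scene 0.48 [ 0.5621 -0.0668  0.1415] [ 0.0024 -0.0051  0.0879]
dishes scene 0.85 [ 0.6879 -0.1587  0.0041] [-0.1095 -0.1356 -0.0288]
gate top 0.8 [ 0.5627 -0.0111  0.0638] [ 0.0407 -0.0028  0.0004]
handle top 0.46 [ 0.5597 -0.0808  0.0866] [-0.0228 -0.0035  0.0372]
flask top 0.75 [0.6164 0.2087 0.0007] [ 0.245  -0.0449 -0.1076]
jar top 0.91 [ 0.6959 -0.0163  0.002 ] [ 0.0296 -0.1361 -0.0605]
dishes top 0.82 [ 0.6876 -0.1535 -0.0047] [-0.1063 -0.135  -0.0384]
```

View pics/d.png

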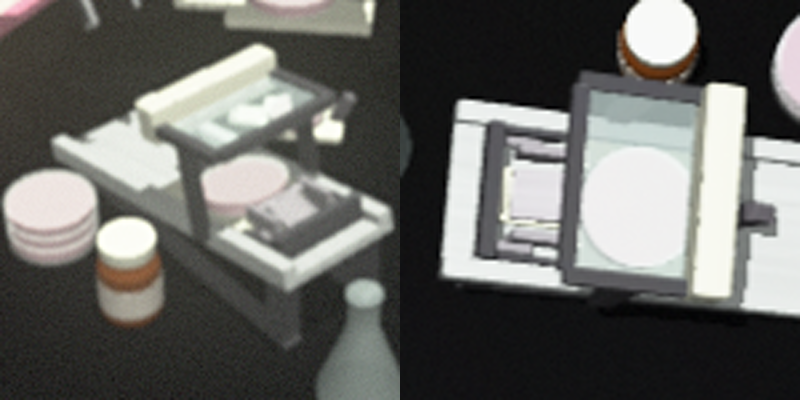

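The tray is still home. The ridge shows at (507,195) against the stop, the handle sits just downhill of the lamp bar at (760,217), the gripper is clear, and the bystanders are unmoved.

```bash
python3 -m handwheel '[[0,[0,0,0],[0,0,0]],[0,[0,0,0],[0,0,0]],[0,[0,0,0],[0,0,0]],[0,[0,0,0],[0,0,0]],[0,[0,0,0],[0,0,0]]]'; python3 -c "
from plant import ctrl
print(ctrl.job_done())"
```

```text
time_s: 18.8
position: [0.5517, -0.2118, 0.1788]
orientation: [0.687, 0.653, 0.23, -0.219]
contact_force: [-0.2, -0.1, 0.9]
opening: 0.497
the job is handed in; nothing more can be done
None
```

I pushed the tray up the ramp by its handle to the top stop, where the latch dropped in. The tug proved it holds, and I left the tray latched and let go at the stop. The job was handed in at about 19 s, and no verdict was reported.

- **Push:** the tray moved 136 mm, against about 134 mm expected from the images. It then stood solid at 16 N, which is above what lifting the latch takes.
- **Tug:** I pulled straight down the ramp for about 1.5 s, with readings of 11.3 to 12.5 N. The tray came back 4.4 mm. I put the catch travel at about 2.4 mm, after allowing about 2 mm of play. The catch and latch joints cannot be read directly, so this rests on force and position.
- **Final state:** I pressed the tray back to the stop at about 8.5 N, eased off, opened the gripper and backed away.
- **Last checks:**
  - The tray was within about 2 mm of the gate's position, which is inside the detectors' 4 mm error.
  - The picture showed the ridge between the latch and the stop.
  - The flask, jar and dishes were within about 5 mm of their first detections, which is about the detectors' error.
  - The force on the gripper was about zero.
- **What disagreed:**
  - My two-view measurement of the handle's top was up to 8 mm off the model along the ramp. I relied on the detector, and the grip closing at 13.7 mm on the 14 mm handle bore that out.
  - The top camera did not report the tray in the last two checks, so its final position comes from the scene camera and the handle.
  - The gripper also pressed down on the tray with about 3 to 7 N during the push and tug, which added some friction.

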